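Close up the tin row and bolt it

TASK

Push the row of four tins along the wooden display rail as one train until it is fully home against the end stop, pushing only on the rearmost tin (red lid). Then push the black bolt knob across so that the bolt is fully shut behind the row. Do not lift or tip any tin, do not touch the other three tins, and leave the things around the rail where they are.

Things in the scene. Friction and masses are not known exactly. Their poses are not given: they have to be found in the camera images.
- rail: Fixed wooden channel on the table, 332 mm long, 53 mm wide inside, 62 outside; floor 4 mm thick, walls 12 mm high. Origin: on its centre line at table height. Its y runs along it to the end stop (30 mm high block, inner face at y = +0.160); the end at y = -0.160 is open. Its x points across, away from the robot. The packed row ends at y = -0.040.
- stop_face (a point): Centre of the end stop's inner face, which the first tin must meet, 19 mm above the table; same axes as the rail.
- bolt (a joint): Slide bolt, m: 0 = drawn back (starts at 0 to 0.006), 0.046 = shut, its steel bar (12 mm wide, 13 to 20 mm above the table) across the channel 5 mm behind the packed row. Shuts along the rail's +x against about 1.5 N of friction, stays where left; a row that is not home blocks it.
- bolt_knob (a point): Centre of the bolt's black knob (18 mm diameter, 44 to 60 mm above the table; point at 52 mm) on a 12 mm upright pin; moves with the bolt, on the rail's line y = -0.051. Drawn back it stands at rail x = -0.062, above a guide (20 mm high, x = -0.031 to -0.100, 34 mm wide) outside the channel. Tins reach only 34 mm.
- tin1: Round aluminium tin with a blue lid disc, 50 mm diameter, 30 mm high, 60 g, loose in the channel on its floor; origin at the centre of its underside (4 mm above the table), z up; first in the row, nearest the end stop. The four tins start touching, the first 45 to 100 mm short of the end stop.
- tin2: Round aluminium tin with a yellow lid disc, 50 mm diameter, 30 mm high, 60 g, loose in the channel on its floor; origin at the centre of its underside (4 mm above the table), z up; second in the row. The four tins start touching, the first 45 to 100 mm short of the end stop.
- tin3: Round aluminium tin with a green lid disc, 50 mm diameter, 30 mm high, 60 g, loose in the channel on its floor; origin at the centre of its underside (4 mm above the table), z up; third in the row. The four tins start touching, the first 45 to 100 mm short of the end stop.
- tin4: Round aluminium tin with a red lid disc, 50 mm diameter, 30 mm high, 60 g, loose in the channel on its floor; origin at the centre of its underside (4 mm above the table), z up; last in the row, farthest from the end stop: the only one to be pushed on. The four tins start touching, the first 45 to 100 mm short of the end stop.
- scrubby_teal: Bystander: teal crochet face scrubby with a card, 89x88x45 mm, loose on the table beside the rail; origin at its underside.
- coasters_plum: Bystander: plum stack of crochet coasters, 115x115x28 mm, loose; origin at its underside.
- case_aqua: Bystander: aqua crochet glasses case, 203x80x22 mm, loose, long side along its x; origin at its underside.
Not all that is in view belongs to the job. Leave any purple look-alike of the tin4 alone.

How it is judged:
On the way, in this order (a step that is already met when the one before it is completed fails the run):
1. the row of tins is packed against the end stop, the bolt still open (y of tin1 in the frame of rail above 0.1305 m and y of tin2 in the frame of rail above 0.0805 m and y of tin3 in the frame of rail above 0.0305 m and y of tin4 in the frame of rail above -0.0195 m and z of each of tin1, tin2, tin3, tin4 in the frame of rail below 0.008 m and angle between each of tin1, tin2, tin3, tin4's own z axis and vertical below 0.15 rad and value of joint bolt below 0.02 m), for 0.2 s.
2. the bolt is shut behind the row (y of tin1 in the frame of rail above 0.1305 m and y of tin2 in the frame of rail above 0.0805 m and y of tin3 in the frame of rail above 0.0305 m and y of tin4 in the frame of rail above -0.0195 m and value of joint bolt above 0.04 m), for 0.2 s.
At the end, for the whole second after the job is handed in: Every tin stands flat in the rail within 4.5 mm of its packed place (first tin against the end stop, the others touching in line), the bolt is pushed at least 40 of its 46 mm, all at rest (all of step 2 and z of each of tin1, tin2, tin3, tin4 in the frame of rail below 0.008 m and angle between each of tin1, tin2, tin3, tin4's own z axis and vertical below 0.15 rad and linear speed of each of tin1, tin2, tin3, tin4 below 0.01 m/s).
It fails at once if a tin is lifted (over 8 mm) or tipped (over 0.35 rad) (z of any of tin1, tin2, tin3, tin4 in the frame of rail above 0.012 m or angle between any of tin1, tin2, tin3, tin4's own z axis and vertical above 0.35 rad).
It fails at once if the robot touches one of the three front tins (contact force between any of the arm, the fingers and tin1 above 0.5 N or contact force between any of the arm, the fingers and tin2 above 0.5 N or contact force between any of the arm, the fingers and tin3 above 0.5 N).
It fails at once if a bystander (teal scrubby, plum coasters, aqua case) is moved more than 20 mm (distance of any of scrubby_teal, coasters_plum, case_aqua from where it was at the start of the episode above 0.02 m).
It also fails if it takes over 40 s, if anything falls off the work surface, if the arm or the gripper's body presses on something with over 40 N, if the wrist force passes 120 N, or if a joint passes its speed limit or range.

ROBOT

A 6-joint arm with a two-finger parallel gripper is mounted at the origin on a cart in front of the work surface, level with it; the furniture and walls round the work are solid. World frame = base frame: x ahead of the robot, y to its left, z up, the work surface at z = 0. Lengths are in m, angles in rad, forces in N, time in s.
With the tool pointing down it reaches from about 0.275 to 0.85 m from the base axis. Payload 19 kg.
Tool frame: the origin (TCP) lies at the very end of the fingers, on their centre line; the grasp point (between the pads) lies robot.grip_depth behind it (robot.grip_depth is the distance from the TCP to the grasp point, in m); z points along the fingers, y is the direction in which the jaws open and shut (so a half turn about z gives the same grasp; the last joint's range is limited). The gripper opens to 85 mm and grips with 20 to 120 N. Pads are 22 mm wide; open, the fingers measure 114 mm over their backs; the gripper's body (76 mm by 85 mm) begins 54 mm behind the grasp point. The pads swing forward as they close: fully open they stand 13 mm farther back than shut.
Start: joints at [-1.243, 0.15, 1.437, -0, 1.554, -0.134], TCP at [0.256, -0.515, 0.208] pointing down, gripper open.
Joint ranges: [-2.8, 2.8], [-0.68, 2.1], [0.12, 2.68], [-1.39, 4.53], [0.16, 2.79], [-2.81, 2.81]. Speed limits (rad/s): [1.89, 1.89, 2.22, 3.01, 3.01, 3.01].

INTERFACE

Orientations are given as a unit quaternion [w, x, y, z].
In Python, from workcell import robot gives the robot as it stands.
- The arm moves only by the tool carry_out, never from a script. Its argument "series" is a list of rows, each an object of numbers: "x", "y", "z": the shift along the tool's x, y, z scaled (see below); "spin": the turn about the tool's z scaled (see below); "fingers": the opening, from 0 (shut) to 1 (fully open). A call has 1 to 12 rows; each row is the pose to reach, as a shift and turn from the pose commanded when the call began, along the tool's axes at that moment; what a row does not reach only later rows make up. The controller multiplies each number of a shift by 150 mm and each number of a turn by pi/2 rad. A row lasts 1/8 s, in which the tool goes at most 62.5 mm and 10.7 degrees, less where a joint would pass 70% of its speed; a pose out of reach is approached as far as the arm can. A call with a number of a shift or a turn outside -1 to 1 is refused whole. A call with a gripper value outside its range is refused whole. The fingers move at their own pace and stop on an object; "force" is the grip in N (left out, the last holds). Time passes only in rows, so rows that repeat a pose let the fingers close. It gives the time, the measured TCP pose, the force and the opening at its end, in the units of the state.
- robot.observe(): the state, without advancing time (a new reading comes with each control period).
- robot.camera(name): name is "side" or "top"; returns (picture, depth): 400x640x3 uint8, blue, green, red; 400x640 float32, m along the optical axis (not along the pixel's ray), 0 where there is no reading.
- robot.calibration(name): a dict with "fx", "fy", "cx", "cy" (pixels), "dist_coeffs" ([k1, k2, p1, p2, k3] as OpenCV has them; the pictures are not rectified), "rvec" (rotation vector, rad) and "tvec" (3), from world to camera coordinates, as OpenCV has them. Camera axes: x right, y down, z forward; pixel columns grow to the right and rows downward; lengths in m; the calibration is good to about 2 mm. A picture is of the moment at which its call begins. calibration takes no time and is no camera call.
- robot.job_done(): hands the job in, once; it reports no verdict.
The state is a dict: "time": time; "q": joint angles; "qd": joint speeds; "effort": joint torques, N m; "tool_pos": TCP position; "tcp_rot": TCP orientation; "wrist_force": force on the tool from outside, world axes, zero at the start; "torque": the same for the moment, N m; "grip_width": finger opening in m.
Only numpy, scipy, OpenCV 4.12 (cv2) and the standard library are available. Lean on these libraries where they do the work, as an engineer would, in place of code of your own. Each camera call takes 0.05 s, during which the arm holds its last target.

## Working session

There is one attempt and no reset: what is moved stays moved. The work goes in short steps, Python scripts to look and compute and a tool call to move; the robot and the scene stay as the last step left them, time stands still between calls to the robot, and variables do not carry over. Pictures are saved under pics/ and viewed, and the job is handed in when it is done.

Besides the shell and the picture viewer there is one more tool, called as name(argument=value, ...), one argument or row to a line, values as JSON. carry_out: Moves the arm, as the interface text tells. Its arguments: {"type":"object","properties":{"series":{"type":"array","items":{"type":"object","properties":{"x":{"type":"number","minimum":-1,"maximum":1},"y":{"type":"number","minimum":-1,"maximum":1},"z":{"type":"number","minimum":-1,"maximum":1},"spin":{"type":"number","minimum":-1,"maximum":1},"fingers":{"type":"number"}}}},"force":{"type":"number"}},"required":["series"]}

```bash
mkdir -p pics; ls; python3 - <<'E'
from workcell import robot
import cv2,numpy as np
print(robot.observe(), robot.grip_depth)
for n in("top","side"):
    p,d=robot.camera(n); cv2.imwrite(f"pics/{n}0.png",p); np.save(f"{n}0.npy",d); print(robot.calibration(n))
E
```

```text
pics
{'time': 0.0, 'q': array([-1.24301380e+00,  1.50944589e-01,  1.43802396e+00,  5.74174734e-06,
        1.55376503e+00, -1.34004317e-01]), 'qd': array([-0.00063592,  0.00123456, -0.00015265,  0.00036523,  0.00143918,
       -0.00063327]), 'effort': array([ 3.08537965e-04, -7.13043952e+01, -5.70869887e+01, -1.50402843e-04,
        8.88336537e-03, -7.78988488e-05]), 'tool_pos': array([ 0.2560867 , -0.51453074,  0.20710257]), 'tcp_rot': array([-5.68066087e-04,  9.73462180e-01,  2.28847240e-01, -5.23283364e-05]), 'wrist_force': array([-0.31004408,  0.47016174,  0.40397985]), 'torque': array([-0.02753948, -0.023782  , -0.03629564]), 'grip_width': 0.08538449230505217} 0.0187
{'fx': 408.97050544114177, 'fy': 408.97050544114177, 'cx': 320.91798536282556, 'cy': 199.616682357091, 'dist_coeffs': array([0.02361459, 0.        , 0.        , 0.        , 0.        ]), 'rvec': array([ 2.11479922, -2.17625585,  0.17506446]), 'tvec': array([-0.01414463,  0.53648588,  1.13755677])}
{'fx': 388.99455177027215, 'fy': 388.99455177027215, 'cx': 314.6197635704096, 'cy': 204.0199418362118, 'dist_coeffs': array([0.00198834, 0.        , 0.        , 0.        , 0.        ]), 'rvec': array([ 0.58529858, -2.45127475,  1.41270016]), 'tvec': array([0.4497426 , 0.17539941, 1.01238169])}
```

View pics/top0.png

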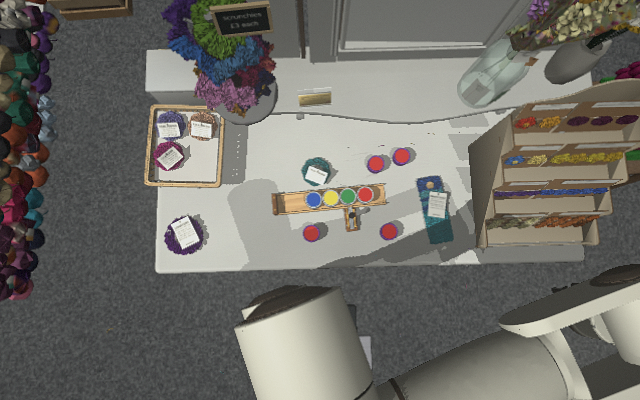

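View pics/side0.png

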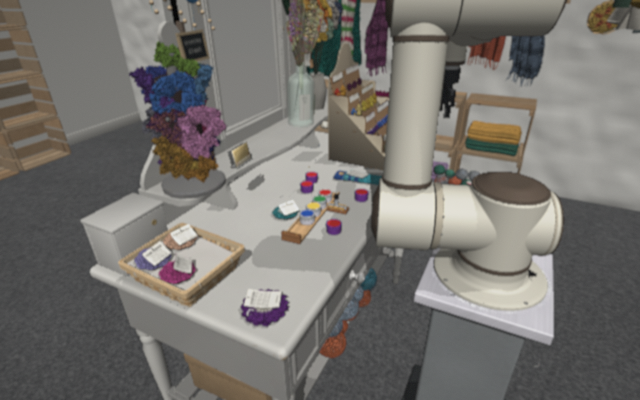

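```bash
python3 - <<'E'
import cv2
p=cv2.imread("pics/top0.png"); cv2.imwrite("pics/topc.png",cv2.resize(p[100:300,190:450],None,fx=3,fy=3,interpolation=2))
E
```

```text
(no output)
```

View pics/topc.png

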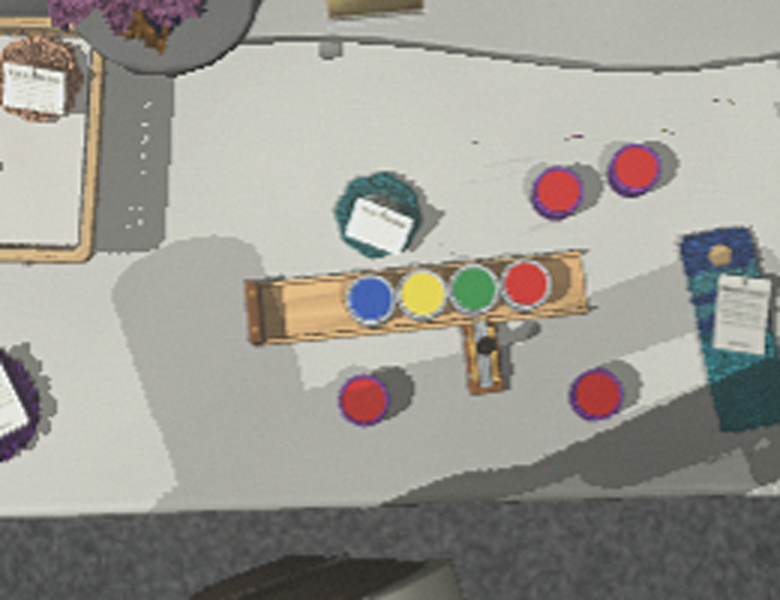

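The top view shows the rail running left to right with the end stop at the left (crop 256,312). The lids are blue (371,299), yellow (423,294), green (475,289) and red (526,283). The knob is at (486,346) and the aqua case is right of the open end. The four purple-sided look-alikes stand off the rail.

```bash
cat > h.py <<'E'
import cv2,numpy as np
from workcell import robot
def ray(n,uv,z):
    c=robot.calibration(n);K=np.array([[c['fx'],0,c['cx']],[0,c['fy'],c['cy']],[0,0,1]])
    R=cv2.Rodrigues(c['rvec'])[0];C=-R.T@c['tvec']
    u=cv2.undistortPoints(np.array(uv,float).reshape(-1,1,2),K,c['dist_coeffs']).reshape(-1,2)
    d=np.c_[u,np.ones(len(u))]@R
    return C+d*((z-C[2])/d[:,2])[:,None]
def lids(p):
    h=cv2.cvtColor(p,cv2.COLOR_BGR2HSV);out={}
    for k,lo,hi in(("b",105,125),("y",22,34),("g",50,80),("r",174,6)):
        H=h[...,0]; m=((H>=lo)&(H<=hi)) if lo<hi else ((H>=lo)|(H<=hi))
        m&=(h[...,1]>130)&(h[...,2]>80); m[:175]=0;m[215:]=0;m[:,:270]=0;m[:,390:]=0
        n,l,s,c=cv2.connectedComponentsWithStats(m.astype(np.uint8))
        i=1+np.argmax(s[1:,4]) ; out[k]=(c[i],s[i,4])
    return out
E
python3 - <<'E'
from h import *
p=cv2.imread("pics/top0.png")
L=lids(p)
for k in L: print(k,L[k],ray("top",[L[k][0]],.034)[0].round(4))
f=lambda u,v:(190+u/3-.33,100+v/3-.33)
print("rail wall top corners z.016: ",ray("top",[f(585,250),f(588,306)],.016).round(4))
print("stop top z.03 corners",ray("top",[f(246,282),f(252,345),f(259,281),f(266,343)],.03).round(4))
print("knob",ray("top",[f(486,346)],.060).round(4))
print("guide z.02",ray("top",[f(464,325),f(498,323),f(472,394),f(506,389)],.02).round(4))
print("case",ray("top",[f(680,236),f(752,228),f(720,430),f(770,425)],.02).round(4))
print("look",ray("top",[f(597,393),f(364,399),f(557,191)],.03).round(4))
print("teal",ray("top",[f(377,213)],.04).round(4))
E
```

```text
b (array([313.29007634, 199.06870229]), np.int32(131)) [ 0.5392 -0.0075  0.034 ]
y (array([330.30882353, 197.47794118]), np.int32(136)) [ 0.5425 -0.057   0.034 ]
g (array([350., 201.]), np.int32(7)) [ 0.5306 -0.1138  0.034 ]
r (array([364.89130435, 194.17391304]), np.int32(138)) [ 0.5494 -0.1579  0.034 ]
rail wall top corners z.016:  [[ 0.5843 -0.2202  0.016 ]
 [ 0.5283 -0.2202  0.016 ]]
stop top z.03 corners [[0.5592 0.1133 0.03  ]
 [0.4974 0.1082 0.03  ]
 [0.5598 0.1007 0.03  ]
 [0.499  0.0947 0.03  ]]
knob [[ 0.4866 -0.1147  0.06  ]]
guide z.02 [[ 0.5124 -0.0975  0.02  ]
 [ 0.5134 -0.1308  0.02  ]
 [ 0.4449 -0.1027  0.02  ]
 [ 0.4488 -0.1358  0.02  ]]
case [[ 0.5949 -0.314   0.02  ]
 [ 0.601  -0.3855  0.02  ]
 [ 0.4036 -0.34    0.02  ]
 [ 0.4071 -0.3884  0.02  ]]
look [[ 0.4417 -0.2219  0.03  ]
 [ 0.4423  0.0017  0.03  ]
 [ 0.6414 -0.1934  0.03  ]]
teal [[ 0.6219 -0.0157  0.04  ]]
```

carry_out(
  series=[
    {"x":0.3,"y":-0.1,"spin":0.1,"fingers":0},
    {"x":0.6,"y":-0.2,"spin":0.2,"fingers":0},
    {"x":0.9,"y":-0.3,"spin":0.246,"fingers":0},
    {"x":0.9,"y":-0.3,"spin":0.246,"fingers":0},
    {"x":0.9,"y":-0.3,"spin":0.246,"fingers":0},
  ],
  force=60,
)

```text
$.series[0]: bad value
```

carry_out(
  series=[
    {"x":0.3,"y":-0.1,"z":0.0,"spin":0.1,"fingers":0.0},
    {"x":0.6,"y":-0.2,"z":0.0,"spin":0.2,"fingers":0.0},
    {"x":0.9,"y":-0.3,"z":0.0,"spin":0.246,"fingers":0.0},
    {"x":0.9,"y":-0.3,"z":0.0,"spin":0.246,"fingers":0.0},
    {"x":0.9,"y":-0.3,"z":0.0,"spin":0.246,"fingers":0.0},
  ],
  force=60,
)

```text
time: 0.72
tool_pos: [0.3568, -0.4144, 0.2075]
tcp_rot: [-0.0, 0.999, 0.038, -0.0]
wrist_force: [0.2, -0.7, 0.2]
grip_width: -0.0001
```

carry_out(
  series=[
    {"x":0.35,"y":-0.3,"z":0.0,"spin":0.0,"fingers":0.0},
    {"x":0.7,"y":-0.6,"z":0.0,"spin":0.0,"fingers":0.0},
    {"x":0.9,"y":-0.8,"z":0.0,"spin":0.0,"fingers":0.0},
    {"x":0.9,"y":-0.8,"z":0.0,"spin":0.0,"fingers":0.0},
  ],
)

```text
time: 1.23
tool_pos: [0.4839, -0.2829, 0.2074]
tcp_rot: [-0.0, 0.999, 0.039, -0.0]
wrist_force: [-0.8, -0.5, -0.6]
grip_width: -0.0002
```

carry_out(
  series=[
    {"x":0.25,"y":-0.21,"z":0.0,"spin":0.0,"fingers":0.0},
    {"x":0.504,"y":-0.412,"z":0.0,"spin":0.0,"fingers":0.0},
    {"x":0.504,"y":-0.412,"z":0.3,"spin":0.0,"fingers":0.0},
    {"x":0.504,"y":-0.412,"z":0.6,"spin":0.0,"fingers":0.0},
    {"x":0.504,"y":-0.412,"z":0.85,"spin":0.0,"fingers":0.0},
    {"x":0.504,"y":-0.412,"z":0.85,"spin":0.0,"fingers":0.0},
  ],
)

```text
time: 1.98
tool_pos: [0.5514, -0.218, 0.0777]
tcp_rot: [-0.001, 0.999, 0.037, -0.002]
wrist_force: [-0.0, 0.4, 0.5]
grip_width: 0.0001
```

```bash
python3 - <<'E'
from h import *
print(robot.observe()['tool_pos'])
p,d=robot.camera("top"); cv2.imwrite("pics/top1.png",cv2.resize(p[130:270,250:450],None,fx=4,fy=4,interpolation=2))
p,d=robot.camera("side"); cv2.imwrite("pics/side1.png",cv2.resize(p[130:270,250:450],None,fx=4,fy=4,interpolation=2))
E
```

```text
[ 0.55136137 -0.21796695  0.07771266]
```

View pics/top1.png

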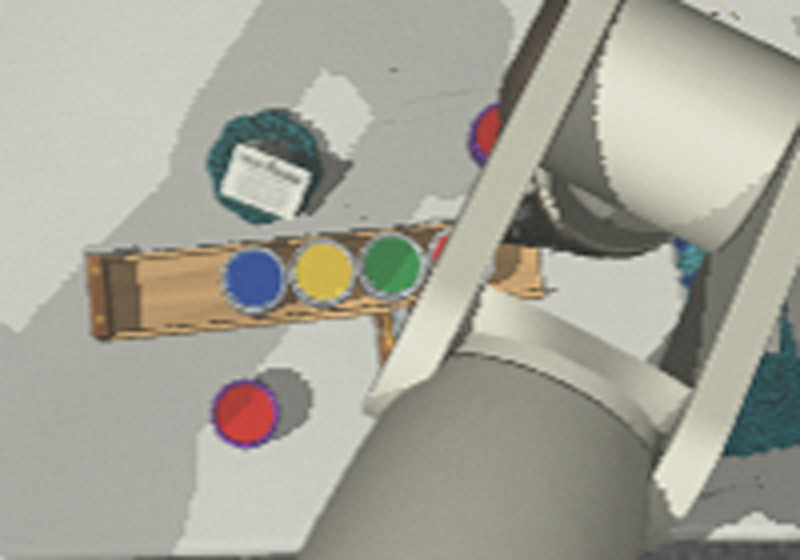

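View pics/side1.png

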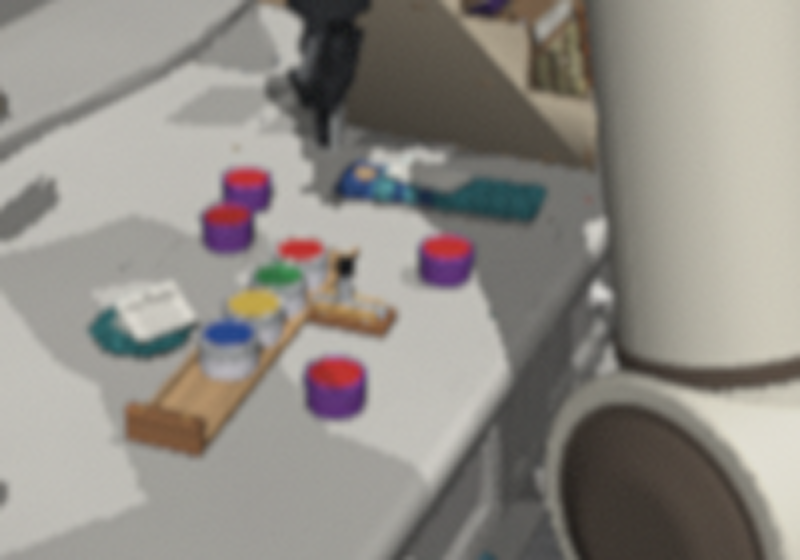

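carry_out(
  series=[
    {"x":0.0,"y":0.0,"z":0.0,"spin":0.0,"fingers":0.0},
    {"x":0.0,"y":0.0,"z":0.15,"spin":0.0,"fingers":0.0},
    {"x":0.0,"y":0.0,"z":0.25,"spin":0.0,"fingers":0.0},
    {"x":0.0,"y":0.0,"z":0.25,"spin":0.0,"fingers":0.0},
  ],
)

```text
time: 2.58
tool_pos: [0.553, -0.217, 0.0423]
tcp_rot: [-0.0, 0.999, 0.038, -0.0]
wrist_force: [-0.7, 0.1, 0.7]
grip_width: -0.0001
```

carry_out(
  series=[
    {"x":0.01,"y":0.0,"z":0.08,"spin":0.0,"fingers":0.0},
    {"x":0.01,"y":0.0,"z":0.15,"spin":0.0,"fingers":0.0},
    {"x":0.01,"y":0.0,"z":0.2,"spin":0.0,"fingers":0.0},
    {"x":0.01,"y":0.0,"z":0.2,"spin":0.0,"fingers":0.0},
  ],
)

```text
time: 3.08
tool_pos: [0.5545, -0.2169, 0.012]
tcp_rot: [-0.0, 0.999, 0.038, -0.0]
wrist_force: [-0.4, -0.6, -0.6]
grip_width: 0.0001
```

```bash
python3 - <<'E'
from h import *
p,d=robot.camera("side"); cv2.imwrite("pics/side2.png",cv2.resize(p[150:250,260:400],None,fx=5,fy=5,interpolation=2))
E
```

```text
(no output)
```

View pics/side2.png

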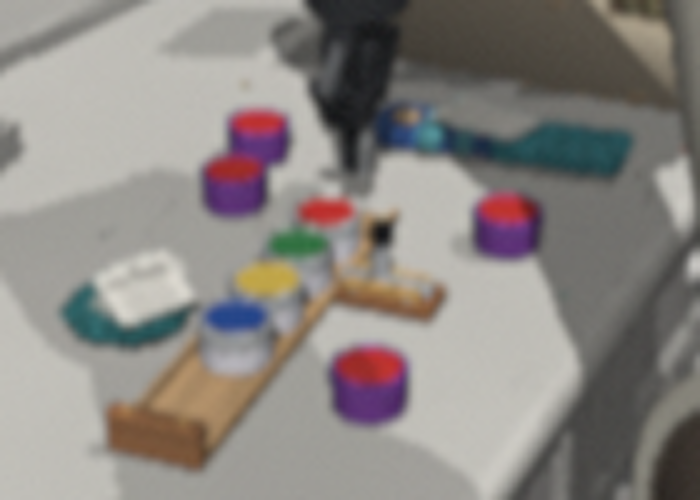

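The fingertip stands behind the red tin at (355,180), inside the channel with no contact force. I'm starting the push.

carry_out(
  series=[
    {"x":0.0,"y":-0.04,"z":0.0,"spin":0.0,"fingers":0.0},
    {"x":0.0,"y":-0.09,"z":0.0,"spin":0.0,"fingers":0.0},
    {"x":0.0,"y":-0.14,"z":0.0,"spin":0.0,"fingers":0.0},
    {"x":0.0,"y":-0.19,"z":0.0,"spin":0.0,"fingers":0.0},
    {"x":0.0,"y":-0.24,"z":0.0,"spin":0.0,"fingers":0.0},
    {"x":0.0,"y":-0.29,"z":0.0,"spin":0.0,"fingers":0.0},
    {"x":0.0,"y":-0.34,"z":0.0,"spin":0.0,"fingers":0.0},
    {"x":0.0,"y":-0.39,"z":0.0,"spin":0.0,"fingers":0.0},
    {"x":0.0,"y":-0.43,"z":0.0,"spin":0.0,"fingers":0.0},
    {"x":0.0,"y":-0.47,"z":0.0,"spin":0.0,"fingers":0.0},
    {"x":0.0,"y":-0.5,"z":0.0,"spin":0.0,"fingers":0.0},
    {"x":0.0,"y":-0.5,"z":0.0,"spin":0.0,"fingers":0.0},
  ],
)

```text
time: 4.62
tool_pos: [0.5491, -0.142, 0.0127]
tcp_rot: [-0.0, 0.999, 0.038, -0.0]
wrist_force: [0.0, -1.0, -0.3]
grip_width: -0.0003
```

```bash
python3 - <<'E'
from h import *
for n,b in(("side",(150,250,260,400)),("top",(150,250,260,420))):
    p,d=robot.camera(n); cv2.imwrite(f"pics/{n}3.png",cv2.resize(p[b[0]:b[1],b[2]:b[3]],None,fx=5,fy=5,interpolation=2))
E
```

```text
(no output)
```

View pics/side3.png

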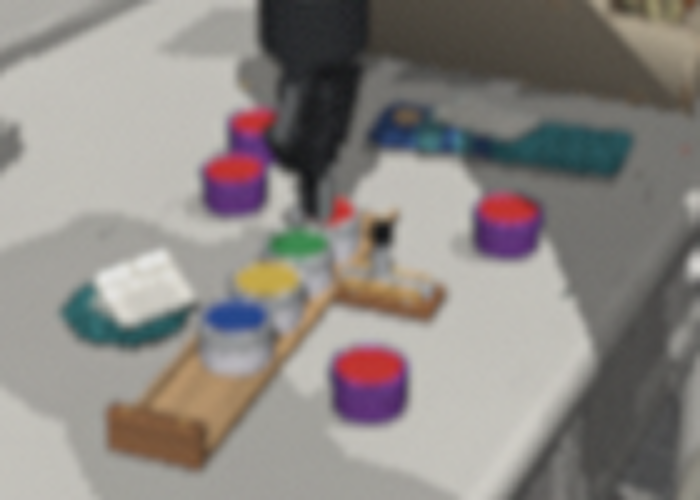

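View pics/top3.png

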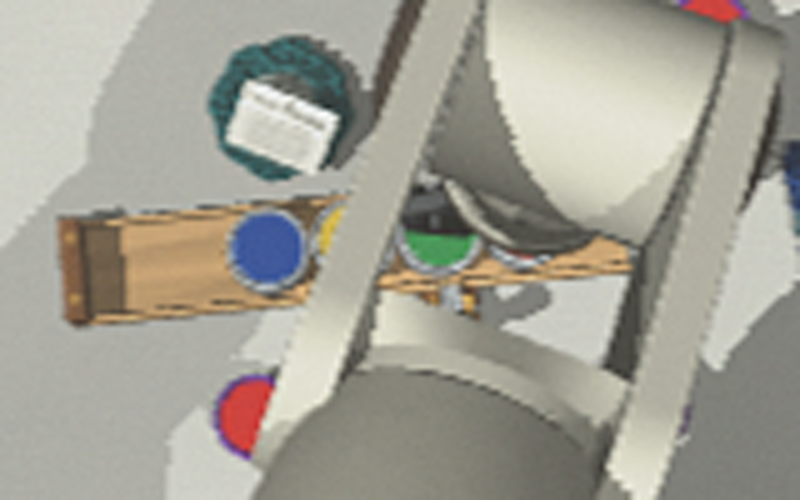

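The blue lid is still at (237,320), so the row hasn't moved although the TCP reading went forward 75 mm. The fingertip at (310,215) seems to stand over or beside the red tin. I'll check the tool's reported position against the images before moving again.

```bash
python3 - <<'E'
from h import *
o=robot.observe(); print(o)
def proj(n,P):
    c=robot.calibration(n);K=np.array([[c['fx'],0,c['cx']],[0,c['fy'],c['cy']],[0,0,1]])
    return cv2.projectPoints(np.array(P,float),c['rvec'],c['tvec'],K,c['dist_coeffs'])[0].reshape(-1,2)
c=robot.calibration("side");R=cv2.Rodrigues(c['rvec'])[0];print("cam",-R.T@c['tvec'])
for P in ([.5545,-.2169,.012],[.5491,-.142,.0127],[.5491,-.142,.0627],[.5392,-.0075,.034],[.5494,-.1579,.034],[.4866,-.1147,.06]):
    q=proj("side",[P])[0]; print(P,q,"crop",(q-[260,150]+.4)*5)
p,d=robot.camera("side"); cv2.imwrite("pics/side4.png",cv2.resize(p[150:230,270:370],None,fx=8,fy=8,interpolation=2))
print(d[165:200:3,310:335:3].round(3))
E
```

```text
{'time': 4.725, 'q': array([-3.89438600e-01,  2.77019213e-01,  1.69782204e+00,  4.87092552e-05,
        1.16673817e+00,  1.10598468e+00]), 'qd': array([-0.00314298,  0.00106252, -0.00129387, -0.0012207 , -0.00028185,
       -0.00026187]), 'effort': array([ 3.74752544e-01, -7.54125237e+01, -4.93148339e+01,  2.06624233e-02,
        1.11662954e-02,  2.20710266e-02]), 'tool_pos': array([ 0.54916066, -0.14234208,  0.01271901]), 'tcp_rot': array([-1.76417575e-05,  9.99290307e-01,  3.76680359e-02,  1.52964821e-05]), 'wrist_force': array([ 0.53547553, -0.31323789,  1.13729202]), 'torque': array([-0.01744953,  0.00388126, -0.03356332]), 'grip_width': -3.321680152459262e-05}
cam [0.02511797 0.90386553 0.6635859 ]
[0.5545, -0.2169, 0.012] [330.55736449 189.50228564] crop [354.78682243 199.51142818]
[0.5491, -0.142, 0.0127] [322.63563167 198.7820609 ] crop [315.17815837 245.91030452]
[0.5491, -0.142, 0.0627] [322.5363904  185.84064703] crop [314.68195198 181.20323517]
[0.5392, -0.0075, 0.034] [306.35622791 212.30178453] crop [233.78113955 313.50892265]
[0.5494, -0.1579, 0.034] [324.56872267 191.33695716] crop [324.84361333 208.68478579]
[0.4866, -0.1147, 0.06] [335.98797562 193.81344728] crop [381.93987808 221.0672364 ]
[[1.621 1.623 1.238 1.237 1.241 1.268 1.275 1.317 1.621]
 [1.597 1.591 1.242 1.237 1.245 1.255 1.281 1.325 1.593]
 [1.574 1.571 1.245 1.243 1.248 1.261 1.29  1.578 1.578]
 [1.485 1.48  1.238 1.253 1.259 1.268 1.291 1.544 1.545]
 [1.452 1.236 1.234 1.232 1.28  1.269 1.31  1.522 1.487]
 [1.457 1.461 1.253 1.24  1.261 1.289 1.5   1.504 1.499]
 [1.415 1.474 1.272 1.276 1.267 1.29  1.48  1.479 1.477]
 [1.393 1.415 1.455 1.315 1.297 1.306 1.457 1.453 1.45 ]
 [1.4   1.418 1.442 1.313 1.305 1.312 1.438 1.434 1.435]
 [1.406 1.415 1.416 1.32  1.312 1.309 1.341 1.344 1.409]
 [1.397 1.397 1.389 1.328 1.324 1.327 1.324 1.338 1.275]
 [1.376 1.311 1.307 1.304 1.307 1.311 1.327 1.343 1.272]]
```

View pics/side4.png

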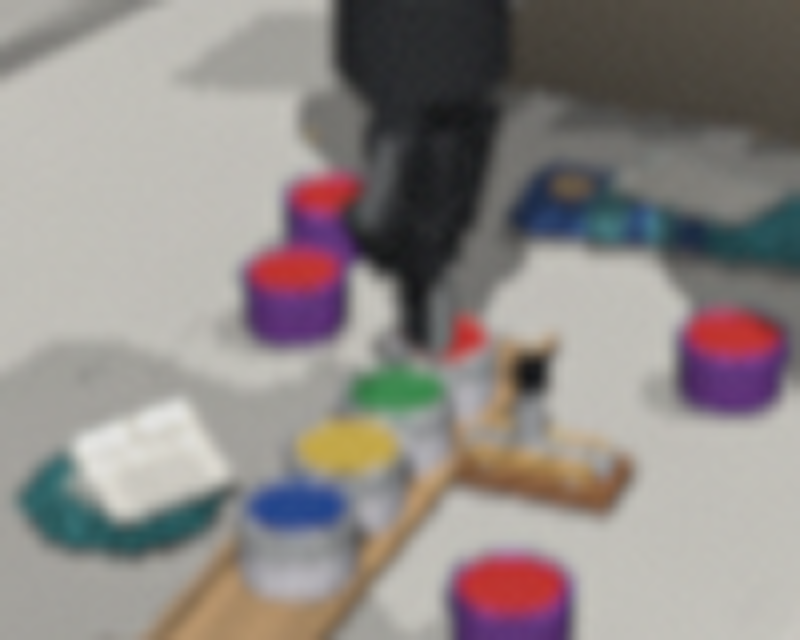

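```bash
python3 - <<'E'
from h import *
print(ray("side",[(321.5,192.5),(323,192.5)],.034))
p,d=robot.camera("side")
c=robot.calibration("side");R=cv2.Rodrigues(c['rvec'])[0]
for v in range(176,200,2):
  for u in (320,322,324):
    r=np.array([(u-c['cx'])/c['fx'],(v-c['cy'])/c['fy'],1])*d[v,u]
    print(u,v,p[v,u],(R.T@(r-c['tvec'])).round(3),end=" | ")
  print()
p,d=robot.camera("top"); cv2.imwrite("pics/top4.png",cv2.resize(p[160:240,310:410],None,fx=8,fy=8,interpolation=2))
L=lids(p)
for k in L: print(k,L[k],ray("top",[L[k][0]],.034)[0].round(4))
E
```

```text
[[ 0.55514179 -0.14574222  0.034     ]
 [ 0.55050709 -0.14796339  0.034     ]]
320 176 [40 38 37] [ 0.533 -0.093  0.124] | 322 176 [36 33 33] [ 0.54  -0.12   0.111] | 324 176 [40 37 37] [ 0.535 -0.124  0.11 ] | 
320 178 [35 32 31] [ 0.531 -0.089  0.119] | 322 178 [40 38 36] [ 0.543 -0.126  0.101] | 324 178 [43 41 40] [ 0.536 -0.126  0.102] | 
320 180 [30 28 27] [ 0.534 -0.094  0.109] | 322 180 [33 32 31] [ 0.534 -0.109  0.103] | 324 180 [39 37 35] [ 0.535 -0.125  0.095] | 
320 182 [30 29 28] [ 0.536 -0.097  0.101] | 322 182 [35 34 33] [ 0.534 -0.109  0.095] | 324 182 [36 35 34] [ 0.538 -0.13   0.085] | 
320 184 [37 37 37] [ 0.544 -0.113  0.084] | 322 184 [32 32 30] [ 0.534 -0.108  0.089] | 324 184 [55 53 52] [ 0.537 -0.128  0.079] | 
320 186 [56 58 56] [ 0.552 -0.129  0.067] | 322 186 [29 27 26] [ 0.544 -0.129  0.069] | 324 186 [90 90 87] [ 0.54  -0.134  0.068] | 
320 188 [76 76 76] [ 0.55  -0.126  0.062] | 322 188 [39 37 36] [ 0.545 -0.129  0.061] | 324 188 [104 103 101] [ 0.538 -0.131  0.062] | 
320 190 [73 73 74] [ 0.553 -0.131  0.051] | 322 190 [40 38 36] [ 0.544 -0.127  0.055] |
[... 241 characters left out ...]
111 114 122] [ 0.548 -0.135  0.035] | 324 194 [109 109 124] [ 0.542 -0.138  0.035] | 
320 196 [ 98 136  86] [ 0.55  -0.123  0.033] | 322 196 [124 151 120] [ 0.546 -0.131  0.03 ] | 324 196 [129 143 128] [ 0.54  -0.134  0.03 ] | 
320 198 [ 79 137  60] [ 0.546 -0.116  0.03 ] | 322 198 [ 79 137  61] [ 0.539 -0.117  0.031] | 324 198 [ 93 136  80] [ 0.533 -0.12   0.03 ] | Traceback (most recent call last):
  File "<stdin>", line 11, in <module>
  File "h.py", line 15, in lids
    i=1+np.argmax(s[1:,4]) ; out[k]=(c[i],s[i,4])
        ~~~~~~~~~^^^^^^^^^
    return _wrapfunc(a, 'argmax', axis=axis, out=out, **kwds)
    return bound(*args, **kwds)
ValueError: attempt to get argmax of an empty sequence
```

View pics/top4.png

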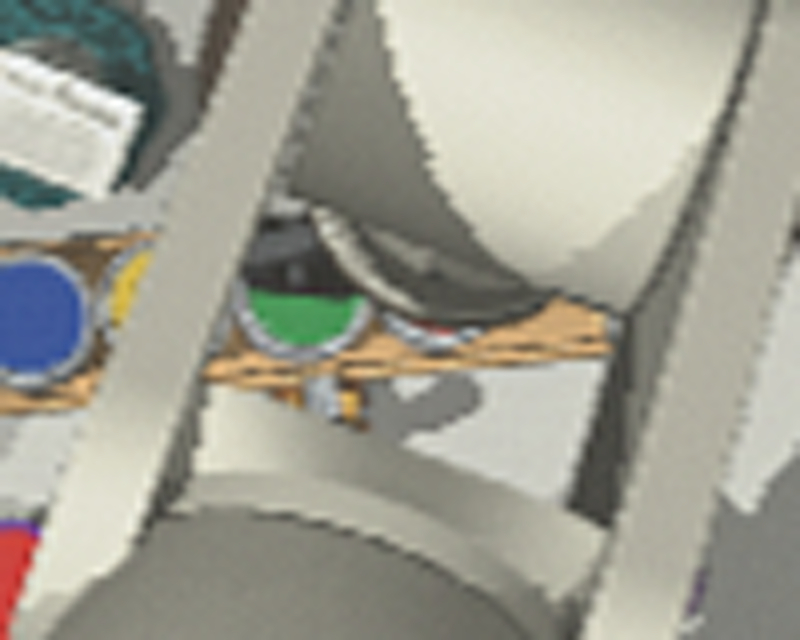

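The depth readings put the fingertip at about z 0.036–0.045, just above the red lid, while the reported z is 0.013. The tip passed over the lid instead of pushing the tin. I'll lift a little and measure the true tip offset in free air.

carry_out(
  series=[
    {"x":0.0,"y":0.0,"z":-0.2,"spin":0.0,"fingers":0.0},
    {"x":0.0,"y":0.0,"z":-0.4,"spin":0.0,"fingers":0.0},
    {"x":0.0,"y":0.25,"z":-0.4,"spin":0.0,"fingers":0.0},
    {"x":0.0,"y":0.5,"z":-0.4,"spin":0.0,"fingers":0.0},
    {"x":0.0,"y":0.5,"z":-0.4,"spin":0.0,"fingers":0.0},
    {"x":0.0,"y":0.5,"z":-0.4,"spin":0.0,"fingers":0.0},
  ],
)

```text
time: 5.62
tool_pos: [0.5546, -0.2168, 0.0725]
tcp_rot: [-0.0, 0.999, 0.037, -0.0]
wrist_force: [0.4, 0.1, -0.8]
grip_width: 0.0001
```

```bash
cat >> h.py <<'E'
def proj(n,P):
    c=robot.calibration(n);K=np.array([[c['fx'],0,c['cx']],[0,c['fy'],c['cy']],[0,0,1]])
    return cv2.projectPoints(np.array(P,float),c['rvec'],c['tvec'],K,c['dist_coeffs'])[0].reshape(-1,2)
def bp(n,d,u,v):
    c=robot.calibration(n);R=cv2.Rodrigues(c['rvec'])[0]
    r=np.array([(u-c['cx'])/c['fx'],(v-c['cy'])/c['fy'],1])*d[v,u]
    return (R.T@(r-c['tvec'])).round(3)
E
python3 - <<'E'
from h import *
t=robot.observe()['tool_pos'];print(t,robot.observe()['wrist_force'])
p,d=robot.camera("side"); cv2.imwrite("pics/side5.png",cv2.resize(p[140:220,280:380],None,fx=8,fy=8,interpolation=2))
q=proj("side",[t])[0];print(q,(q-[280,140]+.5)*8)
u=int(round(q[0]))
for v in range(int(q[1])-22,int(q[1])+5): print(v,[(p[v,w].mean().round(),*bp("side",d,w,v)) for w in (u-2,u,u+2)])
E
```

```text
[ 0.55461482 -0.21679603  0.07250157] [ 0.41985281  0.11516417 -0.80085742]
[330.57433539 174.26977098] [408.59468309 278.15816787]
152 [(np.float64(33.0), np.float64(0.538), np.float64(-0.169), np.float64(0.177)), (np.float64(36.0), np.float64(0.548), np.float64(-0.206), np.float64(0.162)), (np.float64(38.0), np.float64(0.537), np.float64(-0.197), np.float64(0.167))]
153 [(np.float64(32.0), np.float64(0.539), np.float64(-0.17), np.float64(0.173)), (np.float64(38.0), np.float64(0.545), np.float64(-0.199), np.float64(0.161)), (np.float64(39.0), np.float64(0.539), np.float64(-0.202), np.float64(0.161))]
154 [(np.float64(32.0), np.float64(0.54), np.float64(-0.173), np.float64(0.168)), (np.float64(39.0), np.float64(0.545), np.float64(-0.2), np.float64(0.157)), (np.float64(34.0), np.float64(0.537), np.float64(-0.198), np.float64(0.159))]
155 [(np.float64(27.0), np.float64(0.541), np.float64(-0.175), np.float64(0.163)), (np.float64(36.0), np.float64(0.558), np.float64(-0.226), np.float64(0.141)), (np.float64(32.0), np.float64(0.541), np.float64(-0.208), np.float64(0.151))]
156 [(np.float64
[... 4816 characters left out ...]
np.float64(0.622), np.float64(-0.346), np.float64(-0.004)), (np.float64(111.0), np.float64(0.615), np.float64(-0.35), np.float64(-0.005)), (np.float64(83.0), np.float64(0.608), np.float64(-0.353), np.float64(-0.005))]
177 [(np.float64(112.0), np.float64(0.617), np.float64(-0.334), np.float64(-0.002)), (np.float64(111.0), np.float64(0.609), np.float64(-0.337), np.float64(-0.002)), (np.float64(76.0), np.float64(0.596), np.float64(-0.326), np.float64(0.005))]
178 [(np.float64(116.0), np.float64(0.611), np.float64(-0.321), np.float64(0.0)), (np.float64(109.0), np.float64(0.608), np.float64(-0.335), np.float64(-0.005)), (np.float64(78.0), np.float64(0.592), np.float64(-0.318), np.float64(0.006))]
```

View pics/side5.png

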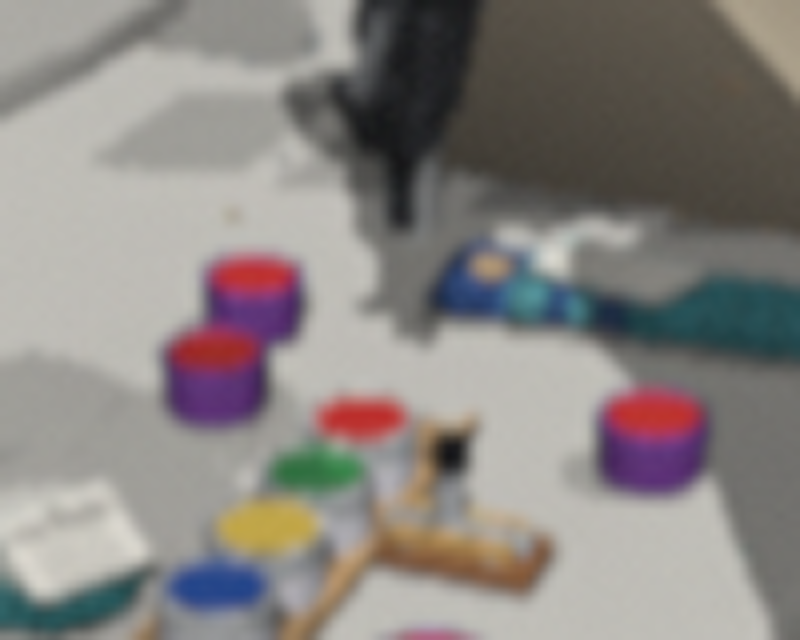

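The tip's bottom edge is at crop (405,228), about pixel row 169.5. That puts it at z ≈ 0.096, where the reading says 0.0725, so the fingers really end about 23 mm above the reported TCP. Sideways the reading agrees. I'll descend to a reported z of about −0.010 and watch the force.

carry_out(
  series=[
    {"x":0.0,"y":0.0,"z":0.15,"spin":0.0,"fingers":0.0},
    {"x":0.0,"y":0.0,"z":0.3,"spin":0.0,"fingers":0.0},
    {"x":0.0,"y":0.0,"z":0.4,"spin":0.0,"fingers":0.0},
    {"x":0.0,"y":0.0,"z":0.45,"spin":0.0,"fingers":0.0},
    {"x":0.0,"y":0.0,"z":0.5,"spin":0.0,"fingers":0.0},
    {"x":0.0,"y":0.0,"z":0.5,"spin":0.0,"fingers":0.0},
  ],
)

```text
time: 6.42
tool_pos: [0.5547, -0.2169, -0.0025]
tcp_rot: [-0.0, 0.999, 0.038, -0.0]
wrist_force: [-0.2, -0.1, -0.8]
grip_width: 0.0
```

```bash
python3 - <<'E'
from h import *
t=robot.observe()['tool_pos'];print(t,robot.observe()['wrist_force'])
p,d=robot.camera("side"); cv2.imwrite("pics/side6.png",cv2.resize(p[140:220,280:380],None,fx=8,fy=8,interpolation=2))
E
```

```text
[ 0.55473005 -0.21693162 -0.00246001] [-0.22383073 -0.10176795 -0.83992714]
```

View pics/side6.png

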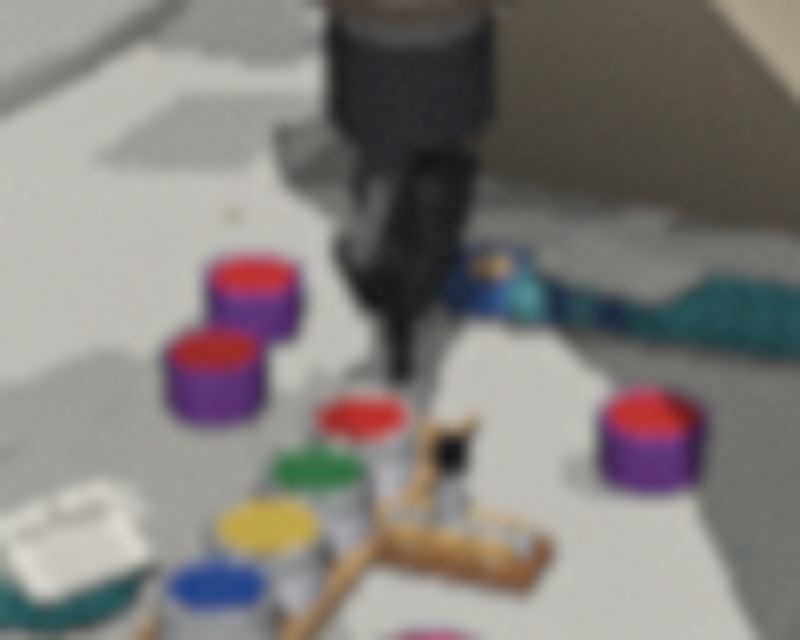

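carry_out(
  series=[
    {"x":0.0,"y":0.0,"z":0.03,"spin":0.0,"fingers":0.0},
    {"x":0.0,"y":0.0,"z":0.05,"spin":0.0,"fingers":0.0},
    {"x":0.0,"y":-0.05,"z":0.05,"spin":0.0,"fingers":0.0},
    {"x":0.0,"y":-0.1,"z":0.05,"spin":0.0,"fingers":0.0},
    {"x":0.0,"y":-0.14,"z":0.05,"spin":0.0,"fingers":0.0},
    {"x":0.0,"y":-0.18,"z":0.05,"spin":0.0,"fingers":0.0},
    {"x":0.0,"y":-0.2,"z":0.05,"spin":0.0,"fingers":0.0},
    {"x":0.0,"y":-0.2,"z":0.05,"spin":0.0,"fingers":0.0},
  ],
)

```text
time: 7.48
tool_pos: [0.5525, -0.1869, -0.0098]
tcp_rot: [-0.0, 0.999, 0.038, -0.0]
wrist_force: [0.5, 0.7, -0.5]
grip_width: 0.0
```

```bash
python3 - <<'E'
from h import *
t=robot.observe()['tool_pos'];print(t,robot.observe()['wrist_force'])
p,d=robot.camera("side"); cv2.imwrite("pics/side7.png",cv2.resize(p[150:230,280:380],None,fx=8,fy=8,interpolation=2))
E
```

```text
[ 0.55253107 -0.18688937 -0.00977423] [ 0.4951236   0.72199343 -0.49305327]
```

View pics/side7.png

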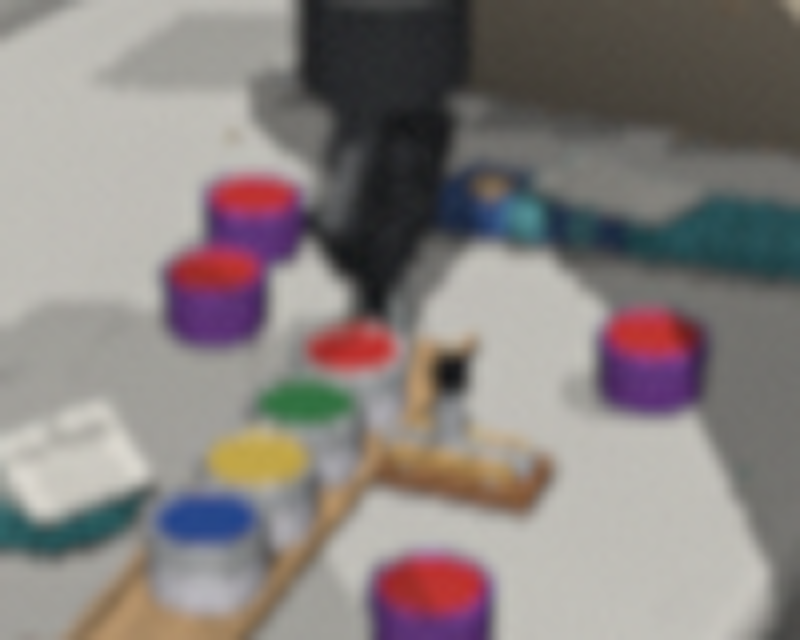

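The row now moves: the blue lid shifted to (205,520) and the finger sits behind the red tin. Continuing the push.

carry_out(
  series=[
    {"x":0.0,"y":-0.035,"z":0.0,"spin":0.0,"fingers":0.0},
    {"x":0.0,"y":-0.08,"z":0.0,"spin":0.0,"fingers":0.0},
    {"x":0.0,"y":-0.12,"z":0.0,"spin":0.0,"fingers":0.0},
    {"x":0.0,"y":-0.16,"z":0.0,"spin":0.0,"fingers":0.0},
    {"x":0.0,"y":-0.2,"z":0.0,"spin":0.0,"fingers":0.0},
    {"x":0.0,"y":-0.24,"z":0.0,"spin":0.0,"fingers":0.0},
    {"x":0.0,"y":-0.28,"z":0.0,"spin":0.0,"fingers":0.0},
    {"x":0.0,"y":-0.32,"z":0.0,"spin":0.0,"fingers":0.0},
    {"x":0.0,"y":-0.35,"z":0.0,"spin":0.0,"fingers":0.0},
    {"x":0.0,"y":-0.38,"z":0.0,"spin":0.0,"fingers":0.0},
    {"x":0.0,"y":-0.4,"z":0.0,"spin":0.0,"fingers":0.0},
    {"x":0.0,"y":-0.4,"z":0.0,"spin":0.0,"fingers":0.0},
  ],
)

```text
time: 9.02
tool_pos: [0.548, -0.127, -0.0098]
tcp_rot: [-0.0, 0.999, 0.038, -0.0]
wrist_force: [0.4, -0.5, 0.4]
grip_width: -0.0001
```

```bash
python3 - <<'E'
from h import *
t=robot.observe()['tool_pos'];print(t,robot.observe()['wrist_force'])
for n,b in(("side",(150,250,260,400)),("top",(150,250,260,420))):
    p,d=robot.camera(n); cv2.imwrite(f"pics/{n}8.png",cv2.resize(p[b[0]:b[1],b[2]:b[3]],None,fx=5,fy=5,interpolation=2))
E
```

```text
[ 0.54795278 -0.12698883 -0.00982169] [ 0.41203846 -0.46019898  0.42602001]
```

View pics/side8.png

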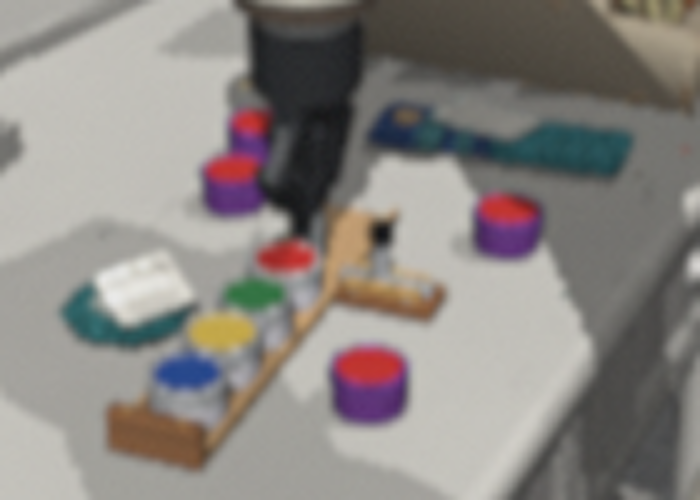

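View pics/top8.png

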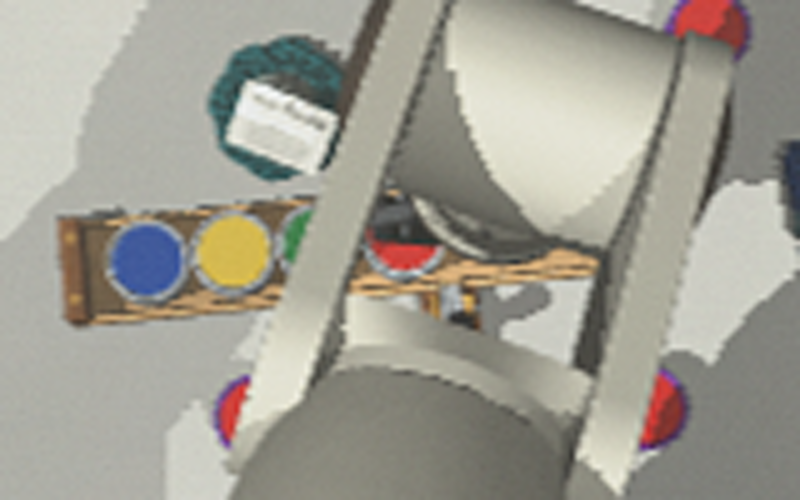

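The row sits about 10 mm short of the stop (blue lid at 146,260 in the top crop). The last stretch goes in small steps with the force watched.

carry_out(
  series=[
    {"x":0.0,"y":-0.015,"z":0.0,"spin":0.0,"fingers":0.0},
    {"x":0.0,"y":-0.03,"z":0.0,"spin":0.0,"fingers":0.0},
    {"x":0.0,"y":-0.045,"z":0.0,"spin":0.0,"fingers":0.0},
    {"x":0.0,"y":-0.055,"z":0.0,"spin":0.0,"fingers":0.0},
    {"x":0.0,"y":-0.06,"z":0.0,"spin":0.0,"fingers":0.0},
    {"x":0.0,"y":-0.06,"z":0.0,"spin":0.0,"fingers":0.0},
  ],
)

```text
time: 9.88
tool_pos: [0.5473, -0.1182, -0.0098]
tcp_rot: [-0.0, 0.999, 0.038, -0.0]
wrist_force: [0.5, -1.0, 0.3]
grip_width: 0.0
```

carry_out(
  series=[
    {"x":0.0,"y":-0.005,"z":0.0,"spin":0.0,"fingers":0.0},
    {"x":0.0,"y":-0.01,"z":0.0,"spin":0.0,"fingers":0.0},
    {"x":0.0,"y":-0.01,"z":0.0,"spin":0.0,"fingers":0.0},
  ],
)

```text
time: 10.25
tool_pos: [0.5472, -0.1168, -0.0098]
tcp_rot: [-0.0, 0.999, 0.038, -0.0]
wrist_force: [-0.2, 0.5, -1.6]
grip_width: -0.0
```

carry_out(
  series=[
    {"x":0.0,"y":-0.005,"z":0.0,"spin":0.0,"fingers":0.0},
    {"x":0.0,"y":-0.01,"z":0.0,"spin":0.0,"fingers":0.0},
    {"x":0.0,"y":-0.01,"z":0.0,"spin":0.0,"fingers":0.0},
  ],
)

```text
time: 10.62
tool_pos: [0.5471, -0.1152, -0.0098]
tcp_rot: [-0.0, 0.999, 0.038, -0.0]
wrist_force: [1.3, -1.9, 1.4]
grip_width: 0.0001
```

carry_out(
  series=[
    {"x":0.0,"y":-0.005,"z":0.0,"spin":0.0,"fingers":0.0},
    {"x":0.0,"y":-0.01,"z":0.0,"spin":0.0,"fingers":0.0},
    {"x":0.0,"y":-0.01,"z":0.0,"spin":0.0,"fingers":0.0},
  ],
)

```text
time: 11.0
tool_pos: [0.5472, -0.1143, -0.0097]
tcp_rot: [0.0, 0.999, 0.038, 0.0]
wrist_force: [0.7, -5.5, -0.8]
grip_width: 0.0001
```

```bash
python3 - <<'E'
from h import *
t=robot.observe()['tool_pos'];print(t,robot.observe()['wrist_force'])
for n,b in(("side",(190,250,270,350)),("top",(170,230,260,360))):
    p,d=robot.camera(n); cv2.imwrite(f"pics/{n}9.png",cv2.resize(p[b[0]:b[1],b[2]:b[3]],None,fx=8,fy=8,interpolation=2))
E
```

```text
[ 0.5471629  -0.11428199 -0.0096556 ] [ 0.71210079 -5.45646033 -0.75147886]
```

View pics/side9.png

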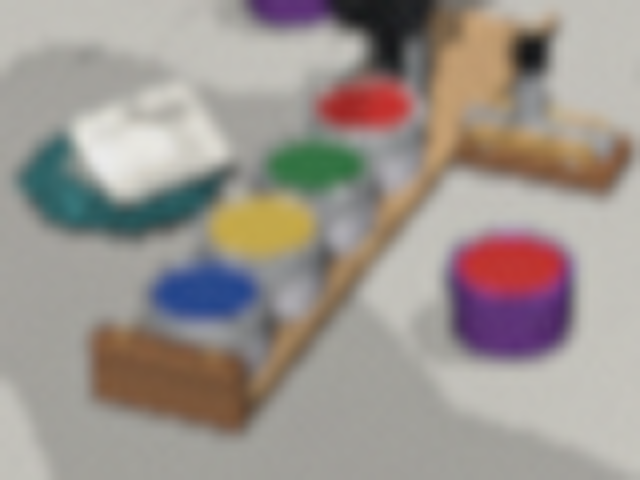

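View pics/top9.png

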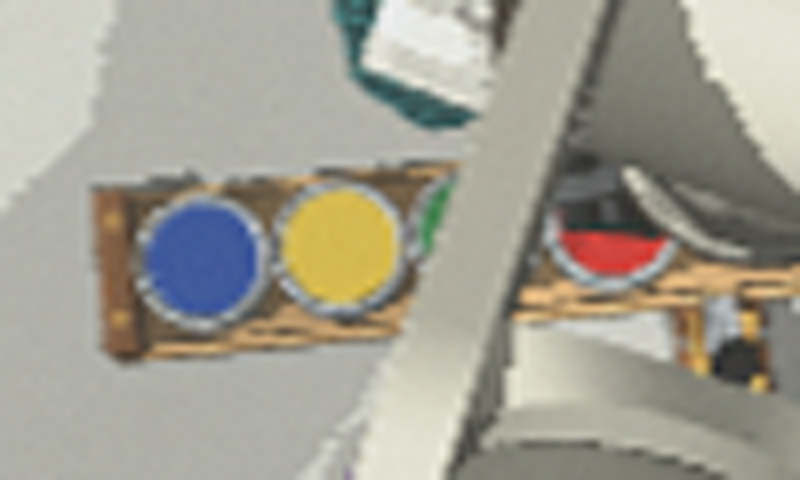

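The force rose to 5.5 N with the face at about rail y −0.04, and the blue tin is at the stop. One more small press will confirm it is stiff.

carry_out(
  series=[
    {"x":0.0,"y":-0.005,"z":0.0,"spin":0.0,"fingers":0.0},
    {"x":0.0,"y":-0.01,"z":0.0,"spin":0.0,"fingers":0.0},
    {"x":0.0,"y":-0.01,"z":0.0,"spin":0.0,"fingers":0.0},
  ],
)

```text
time: 11.48
tool_pos: [0.5474, -0.1138, -0.0093]
tcp_rot: [0.001, 0.999, 0.038, 0.001]
wrist_force: [1.3, -15.5, 0.9]
grip_width: 0.0003
```

It is stiff at 15.5 N, so the row is home. Backing off along the rail, then up and across to the robot side of the knob.

carry_out(
  series=[
    {"x":0.0,"y":0.02,"z":0.0,"spin":0.0,"fingers":0.0},
    {"x":0.0,"y":0.06,"z":0.0,"spin":0.0,"fingers":0.0},
    {"x":0.0,"y":0.12,"z":0.0,"spin":0.0,"fingers":0.0},
    {"x":0.0,"y":0.12,"z":-0.2,"spin":0.0,"fingers":0.0},
    {"x":0.0,"y":0.12,"z":-0.45,"spin":0.0,"fingers":0.0},
    {"x":0.0,"y":0.12,"z":-0.6,"spin":0.0,"fingers":0.0},
    {"x":-0.2,"y":0.12,"z":-0.6,"spin":0.0,"fingers":0.0},
    {"x":-0.5,"y":0.06,"z":-0.6,"spin":0.0,"fingers":0.0},
    {"x":-0.7,"y":0.0,"z":-0.6,"spin":0.0,"fingers":0.0},
    {"x":-0.7,"y":0.0,"z":-0.6,"spin":0.0,"fingers":0.0},
    {"x":-0.7,"y":0.0,"z":-0.6,"spin":0.0,"fingers":0.0},
  ],
)

```text
time: 12.85
tool_pos: [0.4428, -0.1207, 0.0805]
tcp_rot: [0.0, 0.999, 0.038, 0.0]
wrist_force: [1.1, -0.1, 0.2]
grip_width: 0.0002
```

```bash
python3 - <<'E'
from h import *
t=robot.observe()['tool_pos'];print(t,robot.observe()['wrist_force'])
for n,b in(("side",(150,250,260,400)),("top",(150,250,260,420))):
    p,d=robot.camera(n); cv2.imwrite(f"pics/{n}10.png",cv2.resize(p[b[0]:b[1],b[2]:b[3]],None,fx=5,fy=5,interpolation=2))
E
```

```text
[ 0.44276468 -0.120679    0.08051556] [ 1.14000813 -0.09824056  0.19177116]
```

View pics/side10.png

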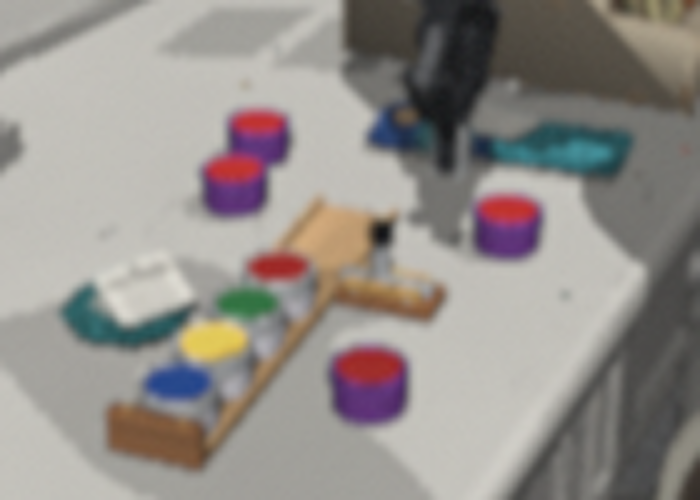

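View pics/top10.png

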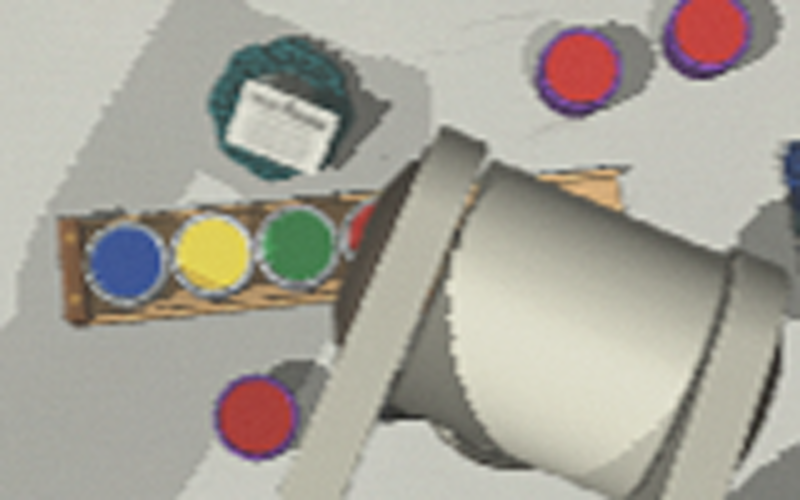

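The row is packed against the stop: lids at (126,263), (213,254), (300,244) in the top view, with the stop at 80. The tool is clear on the robot side of the knob, on its y line. Next I lower the tip to a true z of about 0.042 and push.

carry_out(
  series=[
    {"x":0.0,"y":0.0,"z":0.15,"spin":0.0,"fingers":0.0},
    {"x":0.0,"y":0.0,"z":0.3,"spin":0.0,"fingers":0.0},
    {"x":0.0,"y":0.0,"z":0.41,"spin":0.0,"fingers":0.0},
    {"x":0.0,"y":0.0,"z":0.41,"spin":0.0,"fingers":0.0},
    {"x":0.0,"y":0.0,"z":0.41,"spin":0.0,"fingers":0.0},
  ],
)

```text
time: 13.58
tool_pos: [0.4427, -0.1204, 0.0193]
tcp_rot: [0.0, 0.999, 0.038, 0.0]
wrist_force: [0.7, -0.0, -0.4]
grip_width: 0.0001
```

```bash
python3 - <<'E'
from h import *
t=robot.observe()['tool_pos'];print(t,robot.observe()['wrist_force'])
p,d=robot.camera("side"); cv2.imwrite(f"pics/side11.png",cv2.resize(p[165:225,300:380],None,fx=8,fy=8,interpolation=2))
E
```

```text
[ 0.44266361 -0.12042839  0.01931094] [ 0.72228424 -0.00387343 -0.39193992]
```

View pics/side11.png

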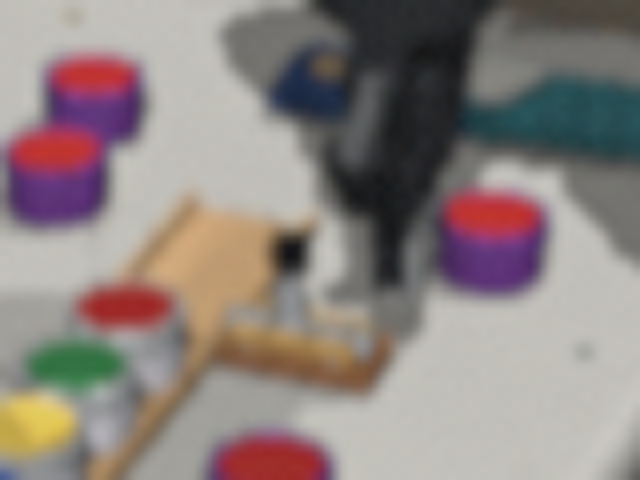

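The tip at (388,280) stands just behind the knob at (290,250), above the guide, at knob height. Pushing.

carry_out(
  series=[
    {"x":0.06,"y":0.0,"z":0.0,"spin":0.0,"fingers":0.0},
    {"x":0.12,"y":0.0,"z":0.0,"spin":0.0,"fingers":0.0},
    {"x":0.16,"y":0.0,"z":0.0,"spin":0.0,"fingers":0.0},
    {"x":0.2,"y":0.0,"z":0.0,"spin":0.0,"fingers":0.0},
    {"x":0.24,"y":0.0,"z":0.0,"spin":0.0,"fingers":0.0},
    {"x":0.28,"y":0.0,"z":0.0,"spin":0.0,"fingers":0.0},
    {"x":0.32,"y":0.0,"z":0.0,"spin":0.0,"fingers":0.0},
    {"x":0.35,"y":0.0,"z":0.0,"spin":0.0,"fingers":0.0},
    {"x":0.38,"y":0.0,"z":0.0,"spin":0.0,"fingers":0.0},
    {"x":0.38,"y":0.0,"z":0.0,"spin":0.0,"fingers":0.0},
  ],
)

```text
time: 14.88
tool_pos: [0.4993, -0.1159, 0.0187]
tcp_rot: [-0.0, 0.999, 0.038, 0.0]
wrist_force: [-0.3, 0.1, 1.0]
grip_width: 0.0
```

carry_out(
  series=[
    {"x":0.01,"y":0.0,"z":0.0,"spin":0.0,"fingers":0.0},
    {"x":0.02,"y":0.0,"z":0.0,"spin":0.0,"fingers":0.0},
    {"x":0.03,"y":0.0,"z":0.0,"spin":0.0,"fingers":0.0},
    {"x":0.03,"y":0.0,"z":0.0,"spin":0.0,"fingers":0.0},
  ],
)

```text
time: 15.38
tool_pos: [0.5036, -0.1156, 0.0187]
tcp_rot: [-0.0, 0.999, 0.038, 0.0]
wrist_force: [0.1, -0.3, -0.3]
grip_width: -0.0002
```

```bash
python3 - <<'E'
from h import *
t=robot.observe()['tool_pos'];print(t,robot.observe()['wrist_force'])
p,d=robot.camera("side"); cv2.imwrite(f"pics/side12.png",cv2.resize(p[165:225,300:380],None,fx=8,fy=8,interpolation=2))
E
```

```text
[ 0.50359408 -0.11559861  0.01868621] [ 0.12931607 -0.31248247 -0.30773283]
```

View pics/side12.png

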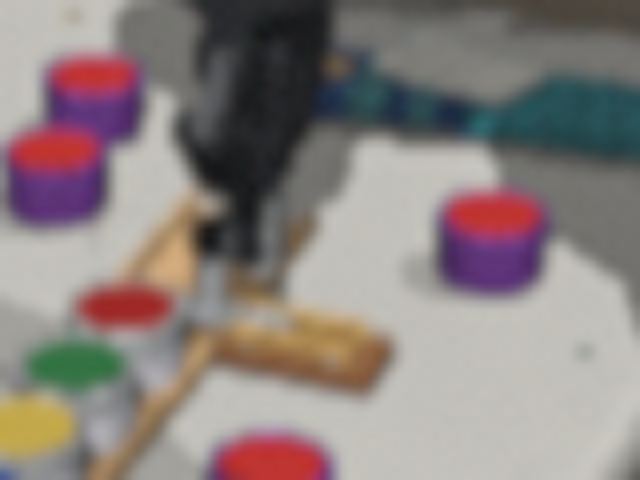

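The knob is moving, now at (210,250), with the bolt at about 39 mm. I'll continue until it meets the end.

carry_out(
  series=[
    {"x":0.01,"y":0.0,"z":0.0,"spin":0.0,"fingers":0.0},
    {"x":0.02,"y":0.0,"z":0.0,"spin":0.0,"fingers":0.0},
    {"x":0.03,"y":0.0,"z":0.0,"spin":0.0,"fingers":0.0},
    {"x":0.035,"y":0.0,"z":0.0,"spin":0.0,"fingers":0.0},
    {"x":0.035,"y":0.0,"z":0.0,"spin":0.0,"fingers":0.0},
  ],
)

```text
time: 16.05
tool_pos: [0.5089, -0.1152, 0.0187]
tcp_rot: [-0.0, 0.999, 0.038, 0.0]
wrist_force: [0.7, 0.5, 0.4]
grip_width: 0.0002
```

carry_out(
  series=[
    {"x":0.005,"y":0.0,"z":0.0,"spin":0.0,"fingers":0.0},
    {"x":0.01,"y":0.0,"z":0.0,"spin":0.0,"fingers":0.0},
    {"x":0.01,"y":0.0,"z":0.0,"spin":0.0,"fingers":0.0},
  ],
)

```text
time: 16.42
tool_pos: [0.5103, -0.1151, 0.0187]
tcp_rot: [-0.0, 0.999, 0.038, 0.0]
wrist_force: [-2.0, 0.2, -0.3]
grip_width: -0.0001
```

carry_out(
  series=[
    {"x":0.005,"y":0.0,"z":0.0,"spin":0.0,"fingers":0.0},
    {"x":0.01,"y":0.0,"z":0.0,"spin":0.0,"fingers":0.0},
    {"x":0.01,"y":0.0,"z":0.0,"spin":0.0,"fingers":0.0},
  ],
)

```text
time: 16.8
tool_pos: [0.511, -0.1151, 0.0186]
tcp_rot: [-0.0, 0.999, 0.038, -0.001]
wrist_force: [-9.6, -1.4, 3.9]
grip_width: -0.0002
```

carry_out(
  series=[
    {"x":0.005,"y":0.0,"z":0.0,"spin":0.0,"fingers":0.0},
    {"x":0.01,"y":0.0,"z":0.0,"spin":0.0,"fingers":0.0},
    {"x":0.01,"y":0.0,"z":0.0,"spin":0.0,"fingers":0.0},
  ],
)

```text
time: 17.18
tool_pos: [0.5111, -0.1151, 0.0185]
tcp_rot: [-0.0, 0.999, 0.038, -0.002]
wrist_force: [-22.8, -3.1, 13.4]
grip_width: 0.0001
```

The bolt met a stiff stop at tool rail x ≈ −0.036, where 46 mm is expected. Retracting straight back, then up, and checking.

carry_out(
  series=[
    {"x":-0.03,"y":0.0,"z":0.0,"spin":0.0,"fingers":0.0},
    {"x":-0.15,"y":0.0,"z":0.0,"spin":0.0,"fingers":0.0},
    {"x":-0.4,"y":0.0,"z":0.0,"spin":0.0,"fingers":0.0},
    {"x":-0.5,"y":0.0,"z":-0.3,"spin":0.0,"fingers":0.0},
    {"x":-0.5,"y":0.0,"z":-0.6,"spin":0.0,"fingers":0.0},
    {"x":-0.6,"y":0.3,"z":-0.9,"spin":0.0,"fingers":0.0},
    {"x":-0.6,"y":0.7,"z":-0.9,"spin":0.0,"fingers":0.0},
    {"x":-0.6,"y":1.0,"z":-0.9,"spin":0.0,"fingers":0.0},
    {"x":-0.6,"y":1.0,"z":-0.9,"spin":0.0,"fingers":0.0},
  ],
)

```text
time: 18.3
tool_pos: [0.4346, -0.2737, 0.1533]
tcp_rot: [-0.0, 0.999, 0.036, -0.0]
wrist_force: [-0.4, -0.1, -0.0]
grip_width: 0.0001
```

```bash
python3 - <<'E'
from h import *
t=robot.observe()['tool_pos'];print(t,robot.observe()['wrist_force'])
for n,b in(("side",(150,250,260,400)),("top",(150,250,260,420))):
    p,d=robot.camera(n); cv2.imwrite(f"pics/{n}13.png",cv2.resize(p[b[0]:b[1],b[2]:b[3]],None,fx=5,fy=5,interpolation=2))
E
```

```text
[ 0.43464436 -0.2737145   0.15332582] [-0.35750565 -0.119178   -0.00107006]
```

View pics/side13.png

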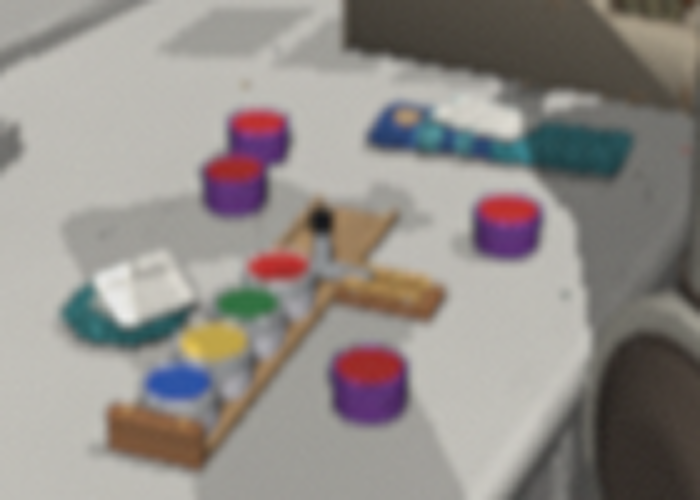

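View pics/top13.png

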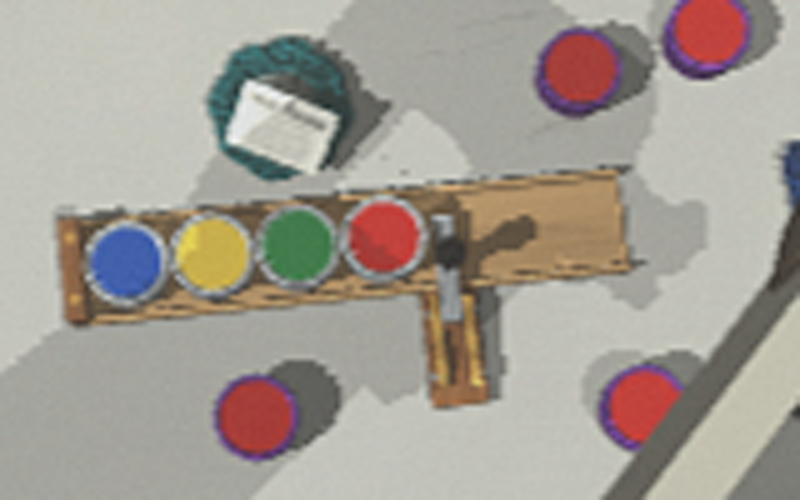

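The top view shows the lids at (126,263), (213,255), (300,245) and (385,237), touching. The knob is at (453,250) with the bar across the channel behind red, and the bystanders are where they were. A quick numeric check, then I hand in.

```bash
python3 - <<'E'
from h import *
o=np.array([.5428,-.061]);X=np.array([.9971,.0759]);Y=np.array([-.0759,.9971])
f=lambda u,v:(260+u/5-.4,150+v/5-.4)
for n,q,z in(("b",(126,263),.034),("y",(213,255),.034),("g",(300,245),.034),("r",(385,237),.034),("knob",(453,250),.06)):
    w=ray("top",[f(*q)],z)[0,:2]-o; print(n,(w@X).round(4),(w@Y).round(4))
robot.job_done()
E
```

```text
b -0.0001 0.1366
y -0.0006 0.086
g -0.0 0.0353
r -0.0005 -0.0143
knob -0.016 -0.0503
the job is handed in; nothing more can be done
```

The row of four tins is packed against the end stop and the bolt is shut behind it; I handed the job in at about 18 s of the 40 s allowed. I get no verdict back, so this rests on my own checks.

- **Row:** I pushed only on the red-lidded tin until the force rose stiffly to 15.5 N. In the last top view the tins sit at rail y = 0.137, 0.086, 0.035 and −0.014. The packed values are 0.135, 0.085, 0.035 and −0.015, so they agree within the 2 mm accuracy of the cameras.
- **Bolt:** I pushed the knob until it met a firm stop. It now stands at rail x = −0.016, which is the full 46 mm.
- **Surroundings:** the teal scrubby, the aqua case and the purple look-alikes looked unmoved in the last pictures. The plum coasters were not in those last crops, but the arm never went near them.

**What disagreed:** the fingers really end about 23 mm above the reported tool position. Because of that, my first push passed over the red tin's lid and reached about 5 mm past its front edge. The tins did not move and I saw no clear contact force. I measured the offset in the side camera, allowed for it, and repeated the push with the finger properly behind the tin.

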